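# Raise the fume screen's sash to its stop and bolt it

## Task

Open the small fume screen for work: push its see-through front sash up from under its lip until it bears firmly (about 10 N of push, kept up for a moment) against the rubber pad of the stop clamped on the bar at its left. Then slide the stop's bolt fully home, to the right, under the sash's lug so that the sash stays up. Work gently: stay under 20 N on the sash and under 12 N on the bolt, leave the loose things around where they are, and let go of everything at the end.

Things in the scene. Friction and masses are not known exactly. Their poses are not given: they have to be found in the camera images.
- hood: Fixed grey fume screen, 100 mm deep (x), 290 wide (y), 368 high, duct collar on top. Origin: centre of its underside; x points from its front inwards, y to its left, z up. At its left a steel stop bar, 50 mm wide (y = 140 to 190 mm, front face at x = -50 mm), carries the stop.
- sash: Clear pane in aluminium frame, 256 wide, 165 high, 10 mm thick, sliding vertically before the screen at x = -58 mm; axes as the hood. Origin: middle of its lower edge, 85 to 110 mm up at the start. Counterbalanced, stays where left: lifting takes 1 to 5 N. Its lip and lug are listed apart. The lug meets the pad after 48 to 113 mm of rise.
- lip (a point): Middle of the front edge of the sash's finger lip, at the height of its underside; axes as the sash. The lip is 160 mm long (y), 8 to 10 mm thick, stands 37 mm forward of the sash's face along its lower edge; its underside is level with the sash's origin.
- lug_top (a point): Middle of the upper face of the steel lug at the sash's left end, the face that meets the stop's pad; axes as the sash. The lug is 18 x 20 x 12 mm (x, y, z), 155 mm left of the sash's middle, its top 17 mm above the sash's lower edge.
- stop: Dark steel block 60 wide (y = -14 to 46 mm), 32 high, fixed on the bar, height differs each time. Origin: middle of the underside of its rubber pad, straight above the lug; axes as the hood. Bolt housing under it, 30 mm high, y = 14 to 46 mm. The pad yields under 1 mm at 15 N. With the lug on the pad the bolt passes 2 mm under the lug; a lug much lower blocks it.
- bolt: Bolt 10 mm thick, sliding along the stop's y, with a push post 12 mm thick standing 52 mm forward (-x), black 18 mm cap. Origin: where post and bolt axes meet, at x = -1, z = -19 mm of the stop, y = 75 to 78 mm drawn out (start), 54 mm fully home (firm end). 2 N of friction; stays where left. 60 mm free to the left of the post at its height.
- flux_jar: Loose small white jar with a red lid, 41 mm across, 36 mm high, about 0.3 m left of the screen's middle. Bystander. Origin: centre of its underside.
- solder_spool: Loose spool with black flanges, 54 mm across, 37 mm high, in front of the screen's right part. Bystander. Origin: centre of its underside.
- tile_piece_b: Loose piece of grey soldering board, 59 x 71 x 8 mm, lying front left of the screen. Bystander. Origin: centre of its underside.

How it is judged:
By the outcome, as a careful person would: the job done as asked, in the order asked, and still so for the second after the job is handed in, with the robot touching nothing.
It also fails if it takes over 72 s, if anything falls off the work surface, if the arm or the gripper's body presses on something with over 40 N, if the wrist force passes 120 N, or if a joint passes its speed limit or range.

## Robot

A 6-joint arm with a two-finger parallel gripper is mounted at the origin on a cart in front of the work surface, level with it; the furniture and walls round the work are solid. World frame = base frame: x ahead of the robot, y to its left, z up, the work surface at z = 0. Lengths are in m, angles in rad, forces in N, time in s.
With the tool pointing down it reaches from about 0.3 to 0.875 m from the base axis. Payload 6.4 kg.
Tool frame: the origin (TCP) lies midway between the tips of the shut fingers; the grasp point (between the pads) lies 19 mm behind it (env.grip_depth is the distance from the TCP to the grasp point, in m); z points along the fingers, y is the line along which they close (so a half turn about z gives the same grasp; the last joint's range is limited). The gripper opens to 88 mm and grips with 3 to 60 N. Pads are 18 mm wide; open, the fingers measure 123 mm over their backs; the gripper's body (75 mm by 187 mm) begins 45 mm behind the grasp point.
Start: joints at [1.088, 0.181, 1.607, -0, 1.354, -0.206], TCP at [0.157, 0.553, 0.239] pointing down, gripper open.
Joint ranges: [-2.99, 2.99], [-0.89, 2.07], [0.3, 2.58], [-1.14, 4.28], [0, 2.63], [-3.12, 3.12]. Speed limits (rad/s): [2.57, 2.57, 3.01, 3.14, 3.14, 3.14].

## Interface

Orientations are given as a 3x3 rotation matrix whose columns are the frame's x, y, z axes.
In Python, from cell import get_obs, get_image, camera_info, env, models gives the robot as it stands.
- The arm moves only by the tool jog_arm, never from a script. Its argument "motion" is a list of rows, each an object of numbers: "jaw": the finger opening in mm, from 0 to 88.1; "x", "y", "z": the shift along the tool's x, y, z in units of 25 mm (1.0 is 25 mm); "rx", "ry", "rz": the turn, a rotation vector about the tool's x, y, z in units of 5 degrees (1.0 is 5 degrees). In form: [{"jaw": .., "x": .., "y": .., "z": .., "rx": .., "ry": .., "rz": ..}, ...]. A call has 1 to 8 rows; each row shifts and turns the commanded pose from where the row before left it, along the tool's axes as they then stand; what a row does not reach is not made up. A row lasts 1/8 s, in which the tool goes at most 62.5 mm and 10.7 degrees, less where a joint would pass 70% of its speed; a pose out of reach is approached as far as the arm can. A call is refused whole if a number of a shift passes 1 or a number of a turn 1, either way. A call with a gripper value outside its range is refused whole. The fingers move at their own pace and stop on an object; the grip force is fixed at half the most. Time passes only in rows, so rows that do not move let the fingers close. It gives the time, the measured TCP pose, the force, the opening and the grip force at its end, in the units of the state.
- get_obs(): the state, without advancing time (a new reading comes with each control period).
- get_image(name): name is "scene" or "top" or "wrist"; returns the picture (384x512x3 uint8, red, green, blue); there is no depth.
- camera_info(name): a dict with "camera_matrix" (3x3 intrinsics, pixels), "world_from_camera" (4x4, takes a point from camera to world coordinates); the wrist camera has in their place "T_tool_cam" (4x4, takes a point from camera to tool coordinates, whose origin is the TCP and whose axes are the flange's). Camera axes: x right, y up, looking along -z (the intrinsics and any distortion apply to the point x, -y, -z); pixel columns grow to the right and rows downward; lengths in m; the calibration is good to about 2 mm. A picture is of the moment at which its call begins: read the wrist's pose just before it. camera_info takes no time and is no camera call.
- env.sign_off(): hands the job in; it is judged then, once.
Trained networks look in the newest picture that a camera, given by its name, has taken for a name from the list of things; names that differ only in an ending like _2 or _b are one class to them, and where a whole thing is asked for, a point or a joint stands for the part that bears it (a point fixed in the world has none). Each returns a list of dicts, best first, with "conf" (0 to 1); they miss things now and then, are a little off and sometimes report something else, mostly with a low value. They report only what shows in the picture. A call takes as long as a camera call.
- models.boxes_of(query, camera): "box" ([centre column, centre row, width, height] in pixels, round what is visible of it).
- models.mark_of(query, camera): "point" ([column, row] in pixels: a listed point, or the origin of a listed thing).
The state is a dict: "time": time; "joint_pos": joint angles; "dq": joint speeds; "joint_efforts": joint torques, N m; "tcp_pos": TCP position; "ee_rot": TCP orientation; "ft_force": force on the tool from outside, world axes, zero at the start; "ft_torque": the same for the moment, N m; "width": opening from 0.0 (shut) to 1.0 (fully open); "grip_force": force on a finger pad.
Only numpy, scipy, OpenCV 4.12 (cv2) and the standard library are available. Lean on these libraries where they do the work, as an engineer would, in place of code of your own. Each camera call takes 0.05 s, during which the arm holds its last target. There are 200 camera calls.

## Working session

There is one attempt and no reset: what is moved stays moved. The work goes in short steps, Python scripts to look and compute and a tool call to move; the robot and the scene stay as the last step left them, time stands still between calls to the robot, and variables do not carry over. Pictures are saved under pics/ and viewed, at most 10 in all, crops included, and the job is handed in when it is done.

Besides the shell and the picture viewer there is one more tool, called after ">>>" by a JSON object that holds its "op" and its "data". jog_arm: Moves the arm, as the interface text tells. Its arguments: {"type":"object","properties":{"motion":{"type":"array"}},"required":["motion"]}

```bash
mkdir -p pics; cat > h.py <<'E'
import numpy as np, cv2
from cell import get_obs, get_image, camera_info, env, models
def cam(n,o=None):
    c=camera_info(n);K=np.array(c["camera_matrix"])
    if "world_from_camera" in c: T=np.array(c["world_from_camera"])
    else:
        o=o or get_obs();W=np.eye(4);W[:3,:3]=o["ee_rot"];W[:3,3]=o["tcp_pos"];T=W@np.array(c["T_tool_cam"])
    return K,T,c
def ray(K,T,p):
    d=np.linalg.inv(K)@[p[0],p[1],1.];d=T[:3,:3]@(d*[1,-1,-1]);return T[:3,3],d/np.linalg.norm(d)
def proj(K,T,X):
    x=T[:3,:3].T@(np.asarray(X)-T[:3,3]);x=x*[1,-1,-1];p=K@x;return p[:2]/p[2]
def tri(rs):
    A=0;b=0
    for o,d in rs:
        P=np.eye(3)-np.outer(d,d);A=A+P;b=b+P@o
    X=np.linalg.solve(A,b);return X,[np.linalg.norm((np.eye(3)-np.outer(d,d))@(X-o)) for o,d in rs]
E
python3 - <<'E'
from h import *
for n in("scene","top","wrist"):
    o=get_obs();im=get_image(n);cv2.imwrite(f"pics/{n}0.png",im[:,:,::-1])
    K,T,c=cam(n,o);print(n,K.round(1).tolist(),T.round(3).tolist(),[k for k in c])
    for q in("hood","sash","lip","lug_top","stop","bolt","flux_jar","solder_spool","tile_piece_b"):
        r=models.mark_of(q,n)[:2];print(q,[(np.round(a["point"],1).tolist(),round(a["conf"],2)) for a in r])
print(get_obs())
a=[cv2.imread(f"pics/{n}0.png") for n in("scene","top","wrist")]
E
```

```text
scene [[488.9, 0.0, 260.8], [0.0, 488.9, 184.9], [0.0, 0.0, 1.0]] [[-0.906, 0.301, -0.299, 0.184], [-0.424, -0.638, 0.643, 0.909], [0.003, 0.709, 0.705, 0.95], [0.0, 0.0, 0.0, 1.0]] ['camera_matrix', 'world_from_camera']
hood [([256.5, 189.7], 0.89)]
sash [([277.9, 164.5], 0.66)]
lip [([293.0, 171.3], 0.94), ([237.4, 300.3], 0.26)]
lug_top [([247.6, 202.8], 0.88), ([289.5, 170.0], 0.63)]
stop [([247.4, 175.4], 0.68)]
bolt [([229.3, 207.1], 0.45), ([196.4, 274.3], 0.22)]
flux_jar [([198.7, 271.5], 0.54)]
solder_spool [([315.3, 176.7], 0.86), ([248.6, 175.0], 0.61)]
tile_piece_b [([238.5, 300.2], 0.66)]
top [[400.0, 0.0, 253.8], [0.0, 400.0, 191.5], [0.0, 0.0, 1.0]] [[0.017, 0.984, -0.176, 0.367], [-1.0, 0.014, -0.014, 0.173], [-0.011, 0.176, 0.984, 1.139], [0.0, 0.0, 0.0, 1.0]] ['camera_matrix', 'world_from_camera']
hood [([296.5, 183.9], 0.7)]
sash [([300.2, 196.7], 0.61)]
lip [([300.8, 213.1], 0.57)]
lug_top [([238.3, 195.0], 0.91)]
stop [([238.1, 190.7], 0.94)]
bolt [([209.2, 189.8], 0.6)]
flux_jar [([188.0, 184.0], 0.75)]
solder_spool [([335.6, 229.6], 0.82)]
tile_piece_b [([179.8
[... 440 characters left out ...]
319e-05,
        1.35378891e+00, -2.06326063e-01]), 'dq': array([ 0.00031232,  0.00011531, -0.00050493,  0.00094112, -0.00010405,
       -0.00050513]), 'joint_efforts': array([ 5.46763822e-04, -4.33824635e+01, -3.42169261e+01,  7.03154155e-02,
        3.08019889e-02, -2.39810156e-06]), 'tcp_pos': array([0.15714834, 0.55313847, 0.23873102]), 'ee_rot': array([[-9.61940565e-01,  2.73258755e-01,  4.48871935e-05],
       [ 2.73258756e-01,  9.61940566e-01,  1.78975539e-05],
       [-3.82881491e-05,  2.94822017e-05, -9.99999999e-01]]), 'ft_force': array([0.34841843, 0.0363433 , 0.66005996]), 'ft_torque': array([-0.01304901, -0.01348862, -0.01205012]), 'grip_force': 0.0, 'width': 0.9976051902065803}
```

View pics/scene0.png

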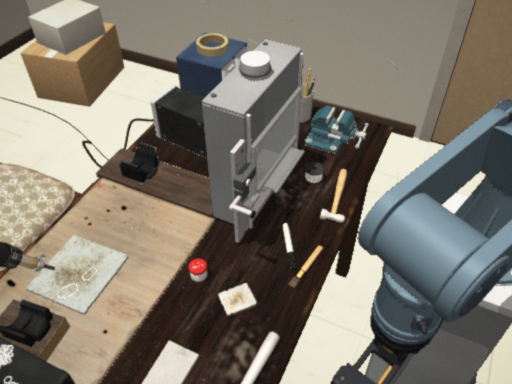

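View pics/top0.png

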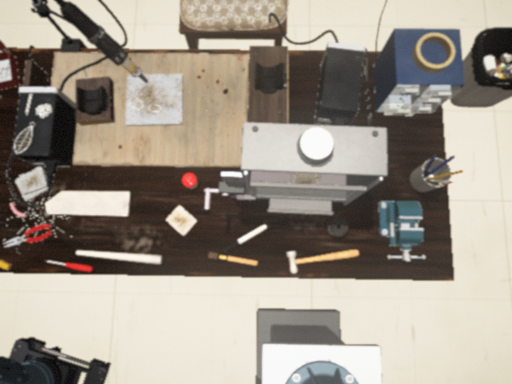

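The scene picture shows the screen at about (255,130), with the stop at (243,180), the bolt's white post at (240,207), the jar at (198,270) and the tile at (238,298). In the top picture the lip is at about (300,205), the post at (208,198) and the spool at (337,229), with tools lying in front.

```bash
python3 - <<'E'
from h import *
S=cam("scene");P=cam("top")
m=dict(hood=((256.5,189.7),(296.5,183.9)),sash=((277.9,164.5),(300.2,196.7)),lip=((293,171.3),(300.8,213.1)),lug=((247.6,202.8),(238.3,195)),stop=((247.4,175.4),(238.1,190.7)),bolt=((229.3,207.1),(209.2,189.8)),jar=((198.7,271.5),(188,184)),spool=((315.3,176.7),(335.6,229.6)),tile=((238.5,300.2),(179.8,218.3)))
for k,(a,b) in m.items():
    X,r=tri([ray(*S[:2],a),ray(*P[:2],b)]);print(k,X.round(3),np.round(r,4))
im=cv2.imread("pics/scene0.png")[30:250,190:340];a=cv2.resize(im,None,fx=2.7,fy=2.7,interpolation=cv2.INTER_CUBIC)
im=cv2.imread("pics/top0.png")[110:250,180:400];b=cv2.resize(im,(390,594*390//594),interpolation=cv2.INTER_CUBIC)
b=cv2.copyMakeBorder(b,0,a.shape[0]-b.shape[0],0,0,cv2.BORDER_CONSTANT)
cv2.imwrite("pics/c1.png",np.hstack([a,b]));print(a.shape,b.shape)
E
```

```text
hood [ 0.592  0.065 -0.001] [0.0027 0.0027]
sash [0.533 0.066 0.117] [0.0045 0.0045]
lip [0.492 0.064 0.108] [0.0041 0.0041]
lug [0.536 0.226 0.128] [0.0016 0.0016]
stop [0.535 0.223 0.213] [0.0006 0.0006]
bolt [0.542 0.296 0.179] [0.001 0.001]
jar [0.586 0.377 0.021] [0.0006 0.0006]
spool [ 0.462 -0.044  0.007] [0.0018 0.0018]
tile [0.483 0.397 0.003] [0.0066 0.0066]
(594, 405, 3) (594, 390, 3)
```

View pics/c1.png

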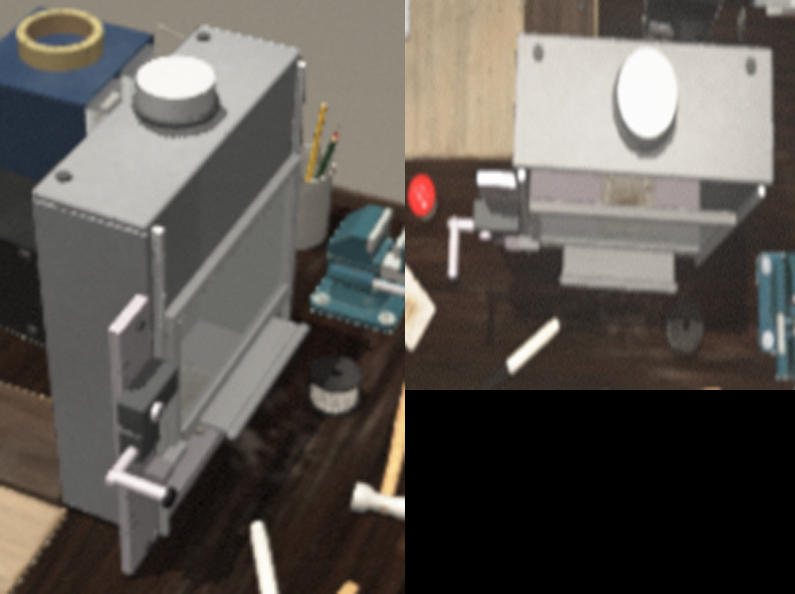

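>>> {"op": "jog_arm", "data": {"motion": [{"jaw": 0,"x": -0.9,"y": -1,"z": -0.25},{"jaw": 0,"x": -0.9,"y": -1,"z": -0.25},{"jaw": 0,"x": -0.9,"y": -1,"z": -0.25},{"jaw": 0,"x": -0.9,"y": -1,"z": -0.25},{"jaw": 0,"x": -0.9,"y": -1,"z": -0.25},{"jaw": 0,"x": -0.9,"y": -1,"z": -0.25},{"jaw": 0,"x": -0.9,"y": -1,"z": -0.25},{"jaw": 0,"x": -0.9,"y": -1,"z": -0.25}]}}

```text
invalid input at $.motion[0]: expected keys jaw, x, y, z, rx, ry, rz
```

>>> {"op": "jog_arm", "data": {"motion": [{"jaw": 0,"x": -0.9,"y": -1,"z": -0.25,"rz": 1},{"jaw": 0,"rz": 1},{"jaw": 0,"rz": 1},{"jaw": 0,"rz": 1},{"jaw": 0,"rz": 1},{"jaw": 0,"rz": 1},{"jaw": 0,"rz": 1},{"jaw": 0,"rz": 1}]}}

```text
invalid input at $.motion[0]: expected keys jaw, x, y, z, rx, ry, rz
```

```bash
python3 -c "
from h import *
o=get_obs();print(o['time'],o['joint_pos'].round(3),o['tcp_pos'].round(3),o['ee_rot'].round(3),o['ft_force'].round(2))"
```

```text
1.5 [ 1.088  0.181  1.607 -0.     1.354 -0.206] [0.157 0.553 0.239] [[-0.962  0.273  0.   ]
 [ 0.273  0.962  0.   ]
 [-0.     0.    -1.   ]] [0.35 0.04 0.66]
```

>>> {"op": "jog_arm", "data": {"motion": [{"jaw": 0,"x": -0.9,"y": -1,"z": -0.25,"rx": 0,"ry": 0,"rz": 0},{"jaw": 0,"x": -0.9,"y": -1,"z": -0.25,"rx": 0,"ry": 0,"rz": 0},{"jaw": 0,"x": -0.9,"y": -1,"z": -0.25,"rx": 0,"ry": 0,"rz": 0},{"jaw": 0,"x": -0.9,"y": -1,"z": -0.25,"rx": 0,"ry": 0,"rz": 0},{"jaw": 0,"x": -0.9,"y": -1,"z": -0.25,"rx": 0,"ry": 0,"rz": 0},{"jaw": 0,"x": -0.9,"y": -1,"z": -0.25,"rx": 0,"ry": 0,"rz": 0},{"jaw": 0,"x": -0.9,"y": -1,"z": -0.25,"rx": 0,"ry": 0,"rz": 0},{"jaw": 0,"x": -0.9,"y": -1,"z": -0.25,"rx": 0,"ry": 0,"rz": 0}]}}

```text
time: 2.5
tcp_pos: [0.276, 0.3106, 0.2891]
ee_rot: [[-0.962, 0.273, 0.001], [0.273, 0.962, 0.0], [-0.0, 0.0, -1.0]]
ft_force: [1.1, -1.0, -0.0]
width: 0.116
grip_force: 0.0
```

>>> {"op": "jog_arm", "data": {"motion": [{"jaw": 0,"x": 0,"y": 0,"z": 0,"rx": 0,"ry": 0,"rz": 1},{"jaw": 0,"x": 0,"y": 0,"z": 0,"rx": 0,"ry": 0,"rz": 1},{"jaw": 0,"x": 0,"y": 0,"z": 0,"rx": 0,"ry": 0,"rz": 1},{"jaw": 0,"x": 0,"y": 0,"z": 0,"rx": 0,"ry": 0,"rz": 1},{"jaw": 0,"x": 0,"y": 0,"z": 0,"rx": 0,"ry": 0,"rz": 1},{"jaw": 0,"x": 0,"y": 0,"z": 0,"rx": 0,"ry": 0,"rz": 1},{"jaw": 0,"x": 0,"y": 0,"z": 0,"rx": 0,"ry": 0,"rz": 1},{"jaw": 0,"x": 0,"y": 0,"z": 0,"rx": 0,"ry": 0,"rz": 1}]}}

```text
time: 3.5
tcp_pos: [0.2756, 0.3115, 0.2888]
ee_rot: [[-0.559, 0.829, 0.0], [0.829, 0.559, 0.0], [-0.0, 0.0, -1.0]]
ft_force: [-0.5, 0.2, -0.7]
width: 0.003
grip_force: 0.0
```

```bash
cat > s.py <<'E'
from h import *
o=get_obs();print(o['time'],o['joint_pos'].round(3),o['tcp_pos'].round(4),o['ee_rot'].round(3).tolist(),o['ft_force'].round(2))
E
python3 s.py
```

```text
3.5 [ 0.559 -0.239  1.915  0.     1.466 -0.034] [0.2756 0.3115 0.2888] [[-0.559, 0.829, 0.0], [0.829, 0.559, 0.0], [-0.0, 0.0, -1.0]] [-0.46  0.17 -0.72]
```

>>> {"op": "jog_arm", "data": {"motion": [{"jaw": 0,"x": -0.95,"y": 0,"z": -0.2,"rx": 0,"ry": 0,"rz": 0},{"jaw": 0,"x": -0.95,"y": 0,"z": -0.2,"rx": 0,"ry": 0,"rz": 0},{"jaw": 0,"x": -0.95,"y": 0,"z": -0.2,"rx": 0,"ry": 0,"rz": 0},{"jaw": 0,"x": -0.95,"y": 0,"z": -0.2,"rx": 0,"ry": 0,"rz": 0},{"jaw": 0,"x": -0.95,"y": 0,"z": -0.2,"rx": 0,"ry": 0,"rz": 0},{"jaw": 0,"x": -0.95,"y": 0,"z": -0.2,"rx": 0,"ry": 0,"rz": 0},{"jaw": 0,"x": -0.95,"y": 0,"z": -0.2,"rx": 0,"ry": 0,"rz": 0},{"jaw": 0,"x": -0.95,"y": 0,"z": -0.2,"rx": 0,"ry": 0,"rz": 0}]}}

```text
time: 4.5
tcp_pos: [0.3826, 0.1536, 0.3291]
ee_rot: [[-0.561, 0.828, 0.0], [0.828, 0.561, 0.0], [-0.0, 0.0, -1.0]]
ft_force: [0.4, 0.4, 0.1]
width: 0.004
grip_force: 0.0
```

>>> {"op": "jog_arm", "data": {"motion": [{"jaw": 0,"x": 0,"y": 0,"z": 0,"rx": 0,"ry": 0,"rz": 1},{"jaw": 0,"x": 0,"y": 0,"z": 0,"rx": 0,"ry": 0,"rz": 1},{"jaw": 0,"x": 0,"y": 0,"z": 0,"rx": 0,"ry": 0,"rz": 1},{"jaw": 0,"x": 0,"y": 0,"z": 0,"rx": 0,"ry": 0,"rz": 1},{"jaw": 0,"x": 0,"y": 0,"z": 0,"rx": 0,"ry": 0,"rz": 1},{"jaw": 0,"x": 0,"y": 0,"z": 0,"rx": 0,"ry": 0,"rz": 1},{"jaw": 0,"x": 0,"y": 0,"z": 0,"rx": 0,"ry": 0,"rz": 0.8}]}}

```text
time: 5.38
tcp_pos: [0.3822, 0.1543, 0.3288]
ee_rot: [[0.0, 1.0, 0.0], [1.0, -0.0, 0.0], [0.0, 0.0, -1.0]]
ft_force: [-0.8, -0.2, -0.2]
width: 0.003
grip_force: 0.0
```

>>> {"op": "jog_arm", "data": {"motion": [{"jaw": 0,"x": 0,"y": 0,"z": 0,"rx": 0,"ry": 1,"rz": 0},{"jaw": 0,"x": 0,"y": 0,"z": 0,"rx": 0,"ry": 1,"rz": 0},{"jaw": 0,"x": 0,"y": 0,"z": 0,"rx": 0,"ry": 1,"rz": 0},{"jaw": 0,"x": 0,"y": 0,"z": 0,"rx": 0,"ry": 1,"rz": 0}]}}

```text
time: 5.88
tcp_pos: [0.3823, 0.1543, 0.3291]
ee_rot: [[-0.003, 1.0, 0.0], [0.939, 0.003, 0.344], [0.344, 0.001, -0.939]]
ft_force: [-0.0, 0.4, -0.6]
width: 0.006
grip_force: 0.0
```

```bash
python3 s.py
```

```text
5.875 [-0.188 -0.335  1.945  0.345  1.598 -0.193] [0.3823 0.1543 0.3291] [[-0.003, 1.0, 0.0], [0.939, 0.003, 0.344], [0.344, 0.001, -0.939]] [-0.03  0.43 -0.64]
```

>>> {"op": "jog_arm", "data": {"motion": [{"jaw": 0,"x": 0,"y": 0,"z": 0,"rx": 0,"ry": 1,"rz": 0},{"jaw": 0,"x": 0,"y": 0,"z": 0,"rx": 0,"ry": 1,"rz": 0},{"jaw": 0,"x": 0,"y": 0,"z": 0,"rx": 0,"ry": 1,"rz": 0},{"jaw": 0,"x": 0,"y": 0,"z": 0,"rx": 0,"ry": 1,"rz": 0},{"jaw": 0,"x": 0,"y": 0,"z": 0,"rx": 0,"ry": 1,"rz": 0},{"jaw": 0,"x": 0,"y": 0,"z": 0,"rx": 0,"ry": 1,"rz": 0},{"jaw": 0,"x": 0,"y": 0,"z": 0,"rx": 0,"ry": 1,"rz": 0}]}}

```text
time: 6.75
tcp_pos: [0.3824, 0.154, 0.3289]
ee_rot: [[-0.002, 1.0, -0.001], [0.572, 0.002, 0.82], [0.82, 0.001, -0.572]]
ft_force: [-1.1, -0.0, 0.3]
width: 0.004
grip_force: 0.0
```

>>> {"op": "jog_arm", "data": {"motion": [{"jaw": 0,"x": 0,"y": 0,"z": 0,"rx": 0,"ry": 1,"rz": 0},{"jaw": 0,"x": 0,"y": 0,"z": 0,"rx": 0,"ry": 1,"rz": 0},{"jaw": 0,"x": 0,"y": 0,"z": 0,"rx": 0,"ry": 1,"rz": 0},{"jaw": 0,"x": 0,"y": 0,"z": 0,"rx": 0,"ry": 1,"rz": 0},{"jaw": 0,"x": 0,"y": 0,"z": 0,"rx": 0,"ry": 1,"rz": 0},{"jaw": 0,"x": 0,"y": 0,"z": 0,"rx": 0,"ry": 1,"rz": 0},{"jaw": 0,"x": 0,"y": 0,"z": 0,"rx": 0,"ry": 1,"rz": 0}]}}

```text
time: 7.62
tcp_pos: [0.3825, 0.154, 0.3287]
ee_rot: [[-0.001, 1.0, -0.002], [-0.002, 0.002, 1.0], [1.0, 0.001, 0.002]]
ft_force: [0.2, -0.5, -0.2]
width: 0.004
grip_force: 0.0
```

```bash
python3 s.py
```

```text
7.625 [-0.678  0.189  2.14   1.065  2.047 -0.883] [0.3825 0.154  0.3287] [[-0.001, 1.0, -0.002], [-0.002, 0.002, 1.0], [1.0, 0.001, 0.002]] [ 0.15 -0.46 -0.24]
```

>>> {"op": "jog_arm", "data": {"motion": [{"jaw": 0,"x": 0,"y": 0,"z": 0,"rx": -1,"ry": 0,"rz": 0},{"jaw": 0,"x": 0,"y": 0,"z": 0,"rx": -1,"ry": 0,"rz": 0},{"jaw": 0,"x": 0,"y": 0,"z": 0,"rx": -1,"ry": 0,"rz": 0},{"jaw": 0,"x": 0,"y": 0,"z": 0,"rx": -1,"ry": 0,"rz": 0},{"jaw": 0,"x": 0,"y": 0,"z": 0,"rx": -1,"ry": 0,"rz": 0},{"jaw": 0,"x": 0,"y": 0,"z": 0,"rx": -1,"ry": 0,"rz": 0},{"jaw": 0,"x": 0,"y": 0,"z": 0,"rx": -1,"ry": 0,"rz": 0},{"jaw": 0,"x": 0,"y": 0,"z": 0,"rx": -1,"ry": 0,"rz": 0}]}}

```text
time: 8.62
tcp_pos: [0.4096, 0.1406, 0.3314]
ee_rot: [[-0.001, 0.78, 0.625], [0.004, -0.625, 0.78], [1.0, 0.003, -0.003]]
ft_force: [-0.7, -0.1, -0.2]
width: 0.01
grip_force: 0.0
```

```bash
python3 s.py
```

```text
8.625 [-0.963 -0.295  2.576  1.378  1.785 -0.735] [0.4096 0.1406 0.3314] [[-0.001, 0.78, 0.625], [0.004, -0.625, 0.78], [1.0, 0.003, -0.003]] [-0.72 -0.09 -0.22]
```

```bash
cat > fk.py <<'E'
import numpy as np
from scipy.optimize import least_squares
from scipy.spatial.transform import Rotation as Ro
D=[([1.088,.181,1.607,0,1.354,-.206],[.157,.5531,.2387],[0,0,-1]),
([.559,-.239,1.915,0,1.466,-.034],[.2756,.3115,.2888],[0,0,-1]),
([-.188,-.335,1.945,.345,1.598,-.193],[.3823,.1543,.3291],[0,.344,-.939]),
([-.678,.189,2.14,1.065,2.047,-.883],[.3825,.154,.3287],[-.002,1,.002]),
([-.963,-.295,2.576,1.378,1.785,-.735],[.4096,.1406,.3314],[.625,.78,-.003])]
def wr(p,q):
    L1,L2,h,L,off,e=p
    r=L1*np.sin(q[1])+L2*np.sin(q[1]+q[2])+e*np.cos(q[1]+q[2]); z=h+L1*np.cos(q[1])+L2*np.cos(q[1]+q[2])-e*np.sin(q[1]+q[2])
    c,s=np.cos(q[0]),np.sin(q[0]);return np.array([c*r-s*off,s*r+c*off,z])
def f(p):return np.concatenate([np.array(x)-p[3]*np.array(d)-wr(p,q) for q,x,d in D])
s=least_squares(f,[.4,.4,.4,.31,.118,0.])
P=s.x
if __name__=="__main__":
    print(P.round(4),abs(s.fun).max())
    for q,x,d in D: # forearm dir vs tool
        pass
    def ik(W):
        g=lambda q:wr(P,q)-W
        b=least_squares(g,[0,-.3,2.3],bounds=([-3,-.89,.3],[3,2.07,2.58]));return b.x,abs(b.fun).max()
    for th in (0,15,30,45):
      for az in(0,-30,30):
       for tcp in([.5,.07,.09],[.51,.07,.19],[.5,.3,.19]):
        t=np.radians(th);a=np.radians(az);d=np.array([np.cos(t)*np.cos(a),np.cos(t)*np.sin(a),-np.sin(t)])
        q,e=ik(np.array(tcp)-P[3]*d);print(th,az,tcp,q.round(2),round(e,4),(np.array(tcp)-P[3]*d).round(2))
E
python3 fk.py
```

```text
[0.4384 0.5145 0.3134 0.3114 0.1178 0.0856] 0.00017888692272469142
0 0 [0.5, 0.07, 0.09] [-0.27  0.93  2.42] 0.0 [0.19 0.07 0.09]
0 0 [0.51, 0.07, 0.19] [-0.26  0.43  2.56] 0.0 [0.2  0.07 0.19]
0 0 [0.5, 0.3, 0.19] [0.67 0.5  2.24] 0.0 [0.19 0.3  0.19]
0 -30 [0.5, 0.07, 0.09] [0.4  0.82 2.19] 0.0 [0.23 0.23 0.09]
0 -30 [0.51, 0.07, 0.19] [0.39 0.49 2.29] 0.0 [0.24 0.23 0.19]
0 -30 [0.5, 0.3, 0.19] [0.87 0.66 1.86] 0.0 [0.23 0.46 0.19]
0 30 [0.5, 0.07, 0.09] [-0.86  0.86  2.34] 0.0 [ 0.23 -0.09  0.09]
0 30 [0.51, 0.07, 0.19] [-0.82  0.44  2.46] 0.0 [ 0.24 -0.09  0.19]
0 30 [0.5, 0.3, 0.19] [0.11 0.45 2.42] 0.0 [0.23 0.14 0.19]
15 0 [0.5, 0.07, 0.09] [-0.25  0.54  2.53] 0.0 [0.2  0.07 0.17]
15 0 [0.51, 0.07, 0.19] [-0.21  0.01  2.58] 0.0117 [0.21 0.07 0.27]
15 0 [0.5, 0.3, 0.19] [0.65 0.25 2.27] 0.0 [0.2  0.3  0.27]
15 -30 [0.5, 0.07, 0.09] [0.37 0.55 2.28] 0.0 [0.24 0.22 0.17]
15 -30 [0.51, 0.07, 0.19] [0.36 0.21 2.33] 0.0 [0.25 0.22 0.27]
15 -30 [0.5, 0.3, 0.19] [0.85 0.48 1.9 ] 0.0 [0.24 0.45 0.27]
15 30 [0.5, 0.07, 0.09] [-0.81  0.53  2.44] 0.0 [ 0.24 -0.08  0.17]
15 30 [0.51, 0.07
[... 579 characters left out ...]
, 0.19] [-0.66 -0.18  2.45] 0.0 [ 0.28 -0.06  0.35]
30 30 [0.5, 0.3, 0.19] [ 0.17 -0.09  2.38] 0.0 [0.27 0.17 0.35]
45 0 [0.5, 0.07, 0.09] [-0.18 -0.03  2.45] 0.0 [0.28 0.07 0.31]
45 0 [0.51, 0.07, 0.19] [-0.17 -0.32  2.39] 0.0 [0.29 0.07 0.41]
45 0 [0.5, 0.3, 0.19] [ 0.53 -0.    2.12] 0.0 [0.28 0.3  0.41]
45 -30 [0.5, 0.07, 0.09] [0.19 0.13 2.28] 0.0 [0.31 0.18 0.31]
45 -30 [0.51, 0.07, 0.19] [ 0.19 -0.11  2.23] 0.0 [0.32 0.18 0.41]
45 -30 [0.5, 0.3, 0.19] [0.69 0.22 1.87] 0.0 [0.31 0.41 0.41]
45 30 [0.5, 0.07, 0.09] [-0.52  0.02  2.39] 0.0 [ 0.31 -0.04  0.31]
45 30 [0.51, 0.07, 0.19] [-0.5  -0.24  2.33] 0.0 [ 0.32 -0.04  0.41]
45 30 [0.5, 0.3, 0.19] [ 0.22 -0.12  2.23] 0.0 [0.31 0.19 0.41]
```

>>> {"op": "jog_arm", "data": {"motion": [{"jaw": 0,"x": -0.87,"y": 0.15,"z": 0.45,"rx": 0,"ry": 0,"rz": 0},{"jaw": 0,"x": -0.87,"y": 0.15,"z": 0.45,"rx": 0,"ry": 0,"rz": 0},{"jaw": 0,"x": -0.87,"y": 0.15,"z": 0.45,"rx": 0,"ry": 0,"rz": 0},{"jaw": 0,"x": -0.87,"y": 0.15,"z": 0.45,"rx": 0,"ry": 0,"rz": 0},{"jaw": 0,"x": -0.87,"y": 0.15,"z": 0.45,"rx": 0,"ry": 0,"rz": 0},{"jaw": 0,"x": -0.87,"y": 0.15,"z": 0.45,"rx": 0,"ry": 0,"rz": 0}]}}

```text
time: 9.38
tcp_pos: [0.469, 0.1802, 0.1994]
ee_rot: [[0.001, 0.783, 0.623], [0.002, -0.623, 0.783], [1.0, 0.001, -0.002]]
ft_force: [-0.3, 0.3, -0.1]
width: 0.006
grip_force: 0.0
```

>>> {"op": "jog_arm", "data": {"motion": [{"jaw": 0,"x": 0,"y": 0,"z": 0,"rx": -1,"ry": 0,"rz": 0},{"jaw": 0,"x": 0,"y": 0,"z": 0,"rx": -1,"ry": 0,"rz": 0},{"jaw": 0,"x": 0,"y": 0,"z": 0,"rx": -1,"ry": 0,"rz": 0},{"jaw": 0,"x": 0,"y": 0,"z": 0,"rx": -1,"ry": 0,"rz": 0},{"jaw": 0,"x": 0,"y": 0,"z": 0,"rx": -1,"ry": 0,"rz": 0},{"jaw": 0,"x": 0,"y": 0,"z": 0,"rx": -1,"ry": 0,"rz": 0},{"jaw": 0,"x": 0,"y": 0,"z": 0,"rx": -1,"ry": 0,"rz": 0}]}}

```text
time: 10.25
tcp_pos: [0.4828, 0.1825, 0.1919]
ee_rot: [[-0.005, 0.284, 0.959], [-0.002, -0.959, 0.284], [1.0, -0.0, 0.005]]
ft_force: [0.1, 0.3, 0.6]
width: 0.008
grip_force: 0.0
```

```bash
python3 s.py
```

```text
10.25 [-0.133  0.43   2.571  2.717  1.448 -1.513] [0.4828 0.1825 0.1919] [[-0.005, 0.284, 0.959], [-0.002, -0.959, 0.284], [1.0, -0.0, 0.005]] [0.09 0.31 0.62]
```

>>> {"op": "jog_arm", "data": {"motion": [{"jaw": 0,"x": -0.6,"y": 0,"z": 0,"rx": 0,"ry": 0,"rz": 0},{"jaw": 0,"x": -0.6,"y": 0,"z": -0.1,"rx": -1,"ry": 0,"rz": 0},{"jaw": 0,"x": -0.5,"y": 0,"z": -0.1,"rx": -1,"ry": 0,"rz": 0},{"jaw": 0,"x": -0.4,"y": 0,"z": -0.2,"rx": -1,"ry": 0,"rz": 0},{"jaw": 0,"x": -0.4,"y": 0,"z": -0.2,"rx": -1,"ry": 0,"rz": 0},{"jaw": 0,"x": -0.4,"y": 0,"z": -0.2,"rx": -1,"ry": 0,"rz": 0},{"jaw": 0,"x": -0.4,"y": 0,"z": 0,"rx": -1,"ry": 0,"rz": 0}]}}

```text
time: 11.12
tcp_pos: [0.4626, 0.1822, 0.1089]
ee_rot: [[-0.005, -0.232, 0.973], [-0.002, -0.973, -0.232], [1.0, -0.003, 0.004]]
ft_force: [0.2, -0.2, -0.3]
width: 0.005
grip_force: 0.0
```

```bash
python3 s.py; python3 - <<'E'
from h import *
o=get_obs();im=get_image("wrist");cv2.imwrite("pics/w1.png",im[:,:,::-1]);K,T,c=cam("wrist",o)
S=cam("scene");P=cam("top")
w={}
for q in("lip","lug_top","stop","bolt","sash"):
    r=models.mark_of(q,"wrist")[:2];print(q,[(np.round(a["point"],1).tolist(),round(a["conf"],2)) for a in r])
    if r:w[q]=r[0]["point"]
m=dict(lip=((293,171.3),(300.8,213.1)),lug_top=((247.6,202.8),(238.3,195)),stop=((247.4,175.4),(238.1,190.7)),bolt=((229.3,207.1),(209.2,189.8)))
for k in m:
    if k in w:
        X,r=tri([ray(K,T,w[k]),ray(*S[:2],m[k][0]),ray(*P[:2],m[k][1])]);print(k,X.round(3),np.round(r,4))
E
```

```text
11.125 [ 0.608  0.768  2.263  3.986  1.501 -1.65 ] [0.4626 0.1822 0.1089] [[-0.005, -0.232, 0.973], [-0.002, -0.973, -0.232], [1.0, -0.003, 0.004]] [ 0.15 -0.15 -0.27]
lip [([406.0, 215.3], 0.55)]
lug_top [([174.0, 185.8], 0.85)]
stop [([161.3, 64.5], 0.7)]
bolt [([32.2, 97.5], 0.57)]
sash [([370.8, 192.6], 0.71)]
lip [0.493 0.065 0.108] [0.0022 0.005  0.0034]
lug_top [0.537 0.225 0.128] [0.0027 0.0016 0.0026]
stop [0.536 0.223 0.208] [0.0021 0.0028 0.0012]
bolt [0.54  0.298 0.185] [0.0021 0.0026 0.0031]
```

View pics/w1.png

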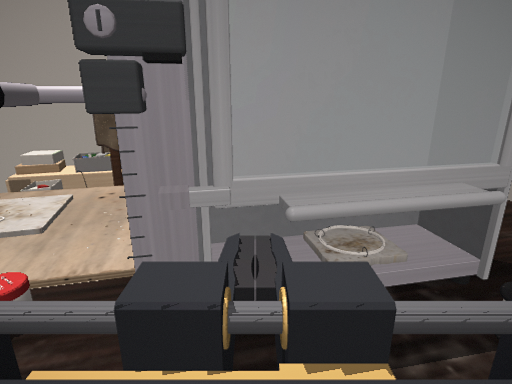

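The wrist picture shows the lip's round front edge from (290,212) to (500,200), the lug at (210,195), the stop at (120,30) with its housing at (113,87), and the bolt post at (30,95). The networks' marks agree with this to about 4 mm.

>>> {"op": "jog_arm", "data": {"motion": [{"jaw": 0,"x": -0.6,"y": 0,"z": 0,"rx": 0,"ry": 0,"rz": 0},{"jaw": 0,"x": -0.6,"y": 0,"z": 0,"rx": 0,"ry": 0,"rz": 0},{"jaw": 0,"x": 0,"y": 0.9,"z": 0.22,"rx": 0,"ry": 0,"rz": 0},{"jaw": 0,"x": 0,"y": 0.9,"z": 0.22,"rx": 0,"ry": 0,"rz": 0},{"jaw": 0,"x": 0,"y": 0.9,"z": 0.22,"rx": 0,"ry": 0,"rz": 0},{"jaw": 0,"x": 0,"y": 0.9,"z": 0.22,"rx": 0,"ry": 0,"rz": 0},{"jaw": 0,"x": 0,"y": 0.9,"z": 0.22,"rx": 0,"ry": 0,"rz": 0},{"jaw": 0,"x": 0,"y": 0,"z": 0,"rx": 0,"ry": 0,"rz": 0}]}}

```text
time: 12.42
tcp_pos: [0.4636, 0.0626, 0.079]
ee_rot: [[-0.003, -0.236, 0.972], [-0.002, -0.972, -0.236], [1.0, -0.003, 0.003]]
ft_force: [-0.9, -0.6, -0.1]
width: 0.004
grip_force: 0.0
```

```bash
python3 s.py; python3 - <<'E'
from h import *
o=get_obs();im=get_image("wrist");cv2.imwrite("pics/w2.png",im[:,:,::-1]);K,T,c=cam("wrist",o)
for q in("lip","lug_top"):
    r=models.mark_of(q,"wrist")[:2];print(q,[(np.round(a["point"],1).tolist(),round(a["conf"],2)) for a in r])
    if r:
        o_,d=ray(K,T,r[0]["point"]);x={"lip":.493,"lug_top":.537}[q];print((o_+d*(x-o_[0])/d[0]).round(4))
E
```

```text
12.425 [ 0.109  0.955  2.38   3.496  1.755 -1.501] [0.4636 0.0626 0.079 ] [[-0.003, -0.236, 0.972], [-0.002, -0.972, -0.236], [1.0, -0.003, 0.003]] [-0.86 -0.59 -0.07]
lip [([234.1, 182.8], 0.83)]
[0.493  0.0675 0.1099]
lug_top []
```

View pics/w2.png

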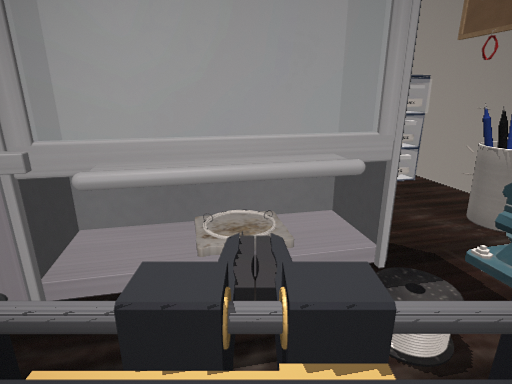

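The lip now runs from (75,180) to (365,165), with the finger tips at (255,240), below and before it. The spool, at (425,310), is clear.

>>> {"op": "jog_arm", "data": {"motion": [{"jaw": 0,"x": 0,"y": -0.17,"z": 0.49,"rx": 0,"ry": 0,"rz": 0},{"jaw": 0,"x": 0,"y": -0.17,"z": 0.49,"rx": 0,"ry": 0,"rz": 0},{"jaw": 0,"x": 0,"y": -0.17,"z": 0.49,"rx": 0,"ry": 0,"rz": 0},{"jaw": 0,"x": 0,"y": -0.17,"z": 0.49,"rx": 0,"ry": 0,"rz": 0},{"jaw": 0,"x": 0,"y": 0,"z": 0,"rx": 0,"ry": 0,"rz": 0}]}}

```text
time: 13.2
tcp_pos: [0.5168, 0.0712, 0.0803]
ee_rot: [[-0.007, -0.23, 0.973], [-0.002, -0.973, -0.23], [1.0, -0.004, 0.007]]
ft_force: [0.2, -0.2, -0.1]
width: 0.002
grip_force: 0.0
```

>>> {"op": "jog_arm", "data": {"motion": [{"jaw": 0,"x": 0.2,"y": 0,"z": 0,"rx": 0,"ry": 0,"rz": 0},{"jaw": 0,"x": 0.2,"y": 0,"z": 0,"rx": 0,"ry": 0,"rz": 0},{"jaw": 0,"x": 0.2,"y": 0,"z": 0,"rx": 0,"ry": 0,"rz": 0},{"jaw": 0,"x": 0.1,"y": 0,"z": 0,"rx": 0,"ry": 0,"rz": 0},{"jaw": 0,"x": 0.1,"y": 0,"z": 0,"rx": 0,"ry": 0,"rz": 0},{"jaw": 0,"x": 0.1,"y": 0,"z": 0,"rx": 0,"ry": 0,"rz": 0},{"jaw": 0,"x": 0.1,"y": 0,"z": 0,"rx": 0,"ry": 0,"rz": 0}]}}

```text
time: 14.08
tcp_pos: [0.5153, 0.0709, 0.1044]
ee_rot: [[-0.004, -0.23, 0.973], [-0.002, -0.973, -0.23], [1.0, -0.003, 0.004]]
ft_force: [0.9, -0.0, -2.9]
width: 0.008
grip_force: 1.4
```

>>> {"op": "jog_arm", "data": {"motion": [{"jaw": 0,"x": 0.2,"y": 0,"z": 0,"rx": 0,"ry": 0,"rz": 0},{"jaw": 0,"x": 0.2,"y": 0,"z": 0,"rx": 0,"ry": 0,"rz": 0},{"jaw": 0,"x": 0.2,"y": 0,"z": 0,"rx": 0,"ry": 0,"rz": 0},{"jaw": 0,"x": 0.2,"y": 0,"z": 0,"rx": 0,"ry": 0,"rz": 0},{"jaw": 0,"x": 0.2,"y": 0,"z": 0,"rx": 0,"ry": 0,"rz": 0},{"jaw": 0,"x": 0.2,"y": 0,"z": 0,"rx": 0,"ry": 0,"rz": 0},{"jaw": 0,"x": 0.2,"y": 0,"z": 0,"rx": 0,"ry": 0,"rz": 0},{"jaw": 0,"x": 0.2,"y": 0,"z": 0,"rx": 0,"ry": 0,"rz": 0}]}}

```text
time: 15.08
tcp_pos: [0.5152, 0.0709, 0.1449]
ee_rot: [[-0.005, -0.23, 0.973], [-0.002, -0.973, -0.23], [1.0, -0.003, 0.004]]
ft_force: [1.3, -0.0, -3.0]
width: 0.004
grip_force: 1.5
```

```bash
python3 s.py; python3 - <<'E'
from h import *
S=cam("scene");P=cam("top")
get_image("scene");get_image("top")
for q in("lug_top","stop","lip"):
    a=models.mark_of(q,"scene")[:1];b=models.mark_of(q,"top")[:1]
    if a and b: X,r=tri([ray(*S[:2],a[0]["point"]),ray(*P[:2],b[0]["point"])]);print(q,X.round(4),np.round(r,4),a[0]["conf"],b[0]["conf"])
    else: print(q,a,b)
E
```

```text
15.075 [ 0.113  0.644  2.402  3.488  1.486 -1.6  ] [0.5152 0.0709 0.1449] [[-0.005, -0.23, 0.973], [-0.002, -0.973, -0.23], [1.0, -0.003, 0.004]] [ 1.3  -0.01 -3.05]
lug_top [0.5325 0.2211 0.1719] [0.0024 0.0024] 0.76 0.69
stop [0.4995 0.212  0.2899] [0.0194 0.0194] 0.68 0.88
lip [0.4977 0.0709 0.152 ] [0.0025 0.0025] 0.82 0.64
```

>>> {"op": "jog_arm", "data": {"motion": [{"jaw": 0,"x": 0.12,"y": 0,"z": 0,"rx": 0,"ry": 0,"rz": 0},{"jaw": 0,"x": 0.12,"y": 0,"z": 0,"rx": 0,"ry": 0,"rz": 0},{"jaw": 0,"x": 0.12,"y": 0,"z": 0,"rx": 0,"ry": 0,"rz": 0},{"jaw": 0,"x": 0.12,"y": 0,"z": 0,"rx": 0,"ry": 0,"rz": 0},{"jaw": 0,"x": 0.12,"y": 0,"z": 0,"rx": 0,"ry": 0,"rz": 0},{"jaw": 0,"x": 0.12,"y": 0,"z": 0,"rx": 0,"ry": 0,"rz": 0},{"jaw": 0,"x": 0.12,"y": 0,"z": 0,"rx": 0,"ry": 0,"rz": 0},{"jaw": 0,"x": 0.12,"y": 0,"z": 0,"rx": 0,"ry": 0,"rz": 0}]}}

```text
time: 16.48
tcp_pos: [0.5151, 0.0708, 0.1687]
ee_rot: [[-0.005, -0.23, 0.973], [-0.002, -0.973, -0.23], [1.0, -0.003, 0.004]]
ft_force: [2.7, -0.7, -3.7]
width: 0.003
grip_force: 1.5
```

```bash
python3 s.py; python3 - <<'E'
from h import *
im=get_image("scene")[130:250,190:340];im=cv2.resize(im,None,fx=5,fy=5,interpolation=cv2.INTER_CUBIC)
cv2.imwrite("pics/s2.png",im[:,:,::-1])
E
```

```text
16.475 [ 0.113  0.542  2.434  3.491  1.419 -1.625] [0.5151 0.0708 0.1687] [[-0.005, -0.23, 0.973], [-0.002, -0.973, -0.23], [1.0, -0.003, 0.004]] [ 2.71 -0.67 -3.67]
```

View pics/s2.png

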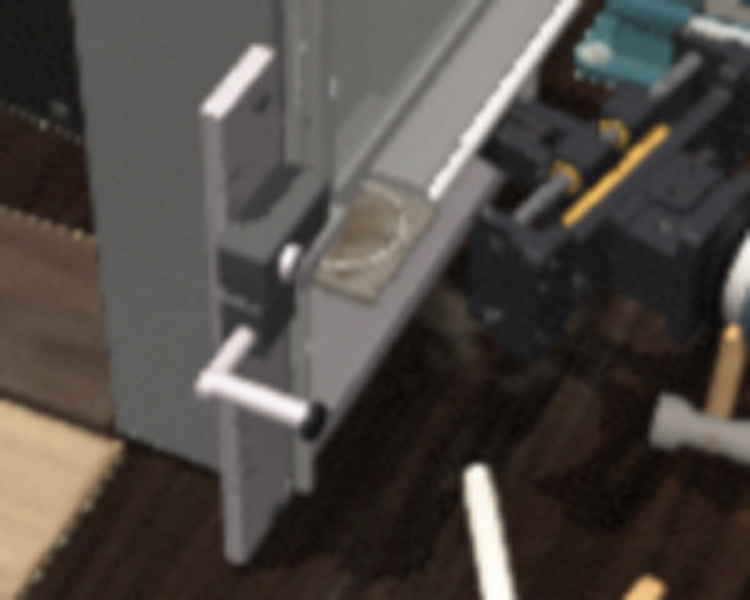

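The crop shows the sash raised. The lug is hidden behind the stop's housing at (270,300), and the bolt post with its cap is at (310,420).

>>> {"op": "jog_arm", "data": {"motion": [{"jaw": 0,"x": 0.03,"y": 0,"z": 0,"rx": 0,"ry": 0,"rz": 0},{"jaw": 0,"x": 0.03,"y": 0,"z": 0,"rx": 0,"ry": 0,"rz": 0},{"jaw": 0,"x": 0.03,"y": 0,"z": 0,"rx": 0,"ry": 0,"rz": 0},{"jaw": 0,"x": 0.03,"y": 0,"z": 0,"rx": 0,"ry": 0,"rz": 0},{"jaw": 0,"x": 0.02,"y": 0,"z": 0,"rx": 0,"ry": 0,"rz": 0},{"jaw": 0,"x": 0.02,"y": 0,"z": 0,"rx": 0,"ry": 0,"rz": 0}]}}

```text
time: 17.27
tcp_pos: [0.5151, 0.0709, 0.1725]
ee_rot: [[-0.005, -0.23, 0.973], [-0.002, -0.973, -0.23], [1.0, -0.003, 0.004]]
ft_force: [1.2, -1.1, -3.1]
width: 0.006
grip_force: 1.4
```

```bash
python3 s.py
```

```text
17.275 [ 0.113  0.525  2.439  3.492  1.407 -1.629] [0.5151 0.0709 0.1725] [[-0.005, -0.23, 0.973], [-0.002, -0.973, -0.23], [1.0, -0.003, 0.004]] [ 1.16 -1.07 -3.06]
```

>>> {"op": "jog_arm", "data": {"motion": [{"jaw": 0,"x": 0.02,"y": 0,"z": 0,"rx": 0,"ry": 0,"rz": 0},{"jaw": 0,"x": 0.02,"y": 0,"z": 0,"rx": 0,"ry": 0,"rz": 0},{"jaw": 0,"x": 0.01,"y": 0,"z": 0,"rx": 0,"ry": 0,"rz": 0}]}}

```text
time: 17.65
tcp_pos: [0.5151, 0.0709, 0.1738]
ee_rot: [[-0.005, -0.23, 0.973], [-0.002, -0.973, -0.23], [1.0, -0.003, 0.004]]
ft_force: [1.9, 0.7, -3.0]
width: 0.006
grip_force: 1.3
```

>>> {"op": "jog_arm", "data": {"motion": [{"jaw": 0,"x": 0.02,"y": 0,"z": 0,"rx": 0,"ry": 0,"rz": 0},{"jaw": 0,"x": 0.02,"y": 0,"z": 0,"rx": 0,"ry": 0,"rz": 0},{"jaw": 0,"x": 0.01,"y": 0,"z": 0,"rx": 0,"ry": 0,"rz": 0}]}}

```text
time: 18.02
tcp_pos: [0.5151, 0.0709, 0.1751]
ee_rot: [[-0.005, -0.23, 0.973], [-0.002, -0.973, -0.23], [1.0, -0.003, 0.005]]
ft_force: [2.5, -0.7, -3.6]
width: 0.007
grip_force: 1.3
```

>>> {"op": "jog_arm", "data": {"motion": [{"jaw": 0,"x": 0.02,"y": 0,"z": 0,"rx": 0,"ry": 0,"rz": 0},{"jaw": 0,"x": 0.02,"y": 0,"z": 0,"rx": 0,"ry": 0,"rz": 0},{"jaw": 0,"x": 0.01,"y": 0,"z": 0,"rx": 0,"ry": 0,"rz": 0}]}}

```text
time: 18.4
tcp_pos: [0.5151, 0.0708, 0.1763]
ee_rot: [[-0.005, -0.23, 0.973], [-0.002, -0.973, -0.23], [1.0, -0.003, 0.004]]
ft_force: [1.6, 0.3, -2.9]
width: 0.004
grip_force: 1.3
```

>>> {"op": "jog_arm", "data": {"motion": [{"jaw": 0,"x": 0.02,"y": 0,"z": 0,"rx": 0,"ry": 0,"rz": 0},{"jaw": 0,"x": 0.02,"y": 0,"z": 0,"rx": 0,"ry": 0,"rz": 0},{"jaw": 0,"x": 0.01,"y": 0,"z": 0,"rx": 0,"ry": 0,"rz": 0}]}}

```text
time: 18.77
tcp_pos: [0.515, 0.0708, 0.1776]
ee_rot: [[-0.005, -0.23, 0.973], [-0.002, -0.973, -0.23], [1.0, -0.003, 0.005]]
ft_force: [1.5, 0.5, -2.8]
width: 0.007
grip_force: 1.3
```

>>> {"op": "jog_arm", "data": {"motion": [{"jaw": 0,"x": 0.02,"y": 0,"z": 0,"rx": 0,"ry": 0,"rz": 0},{"jaw": 0,"x": 0.02,"y": 0,"z": 0,"rx": 0,"ry": 0,"rz": 0},{"jaw": 0,"x": 0.01,"y": 0,"z": 0,"rx": 0,"ry": 0,"rz": 0}]}}

```text
time: 19.15
tcp_pos: [0.515, 0.0709, 0.1786]
ee_rot: [[-0.004, -0.23, 0.973], [-0.002, -0.973, -0.23], [1.0, -0.003, 0.004]]
ft_force: [2.4, 0.7, -3.8]
width: 0.007
grip_force: 2.0
```

>>> {"op": "jog_arm", "data": {"motion": [{"jaw": 0,"x": 0.01,"y": 0,"z": 0,"rx": 0,"ry": 0,"rz": 0},{"jaw": 0,"x": 0.01,"y": 0,"z": 0,"rx": 0,"ry": 0,"rz": 0},{"jaw": 0,"x": 0,"y": 0,"z": 0,"rx": 0,"ry": 0,"rz": 0}]}}

```text
time: 19.52
tcp_pos: [0.515, 0.0708, 0.1787]
ee_rot: [[-0.003, -0.23, 0.973], [-0.002, -0.973, -0.23], [1.0, -0.003, 0.003]]
ft_force: [5.0, 0.7, -6.8]
width: 0.004
grip_force: 3.7
```

>>> {"op": "jog_arm", "data": {"motion": [{"jaw": 0,"x": 0.01,"y": 0,"z": 0.01,"rx": 0,"ry": 0,"rz": 0},{"jaw": 0,"x": 0.01,"y": 0,"z": 0.01,"rx": 0,"ry": 0,"rz": 0},{"jaw": 0,"x": 0.01,"y": 0,"z": 0.01,"rx": 0,"ry": 0,"rz": 0},{"jaw": 0,"x": 0,"y": 0,"z": 0,"rx": 0,"ry": 0,"rz": 0}]}}

```text
time: 20.02
tcp_pos: [0.515, 0.0708, 0.1788]
ee_rot: [[-0.001, -0.23, 0.973], [-0.002, -0.973, -0.23], [1.0, -0.002, 0.001]]
ft_force: [0.4, 3.1, -14.5]
width: 0.006
grip_force: 7.0
```

>>> {"op": "jog_arm", "data": {"motion": [{"jaw": 0,"x": 0,"y": 0,"z": 0,"rx": 0,"ry": 0,"rz": 0},{"jaw": 0,"x": 0,"y": 0,"z": 0,"rx": 0,"ry": 0,"rz": 0},{"jaw": 0,"x": 0,"y": 0,"z": 0,"rx": 0,"ry": 0,"rz": 0},{"jaw": 0,"x": 0,"y": 0,"z": 0,"rx": 0,"ry": 0,"rz": 0},{"jaw": 0,"x": 0,"y": 0,"z": 0,"rx": 0,"ry": 0,"rz": 0},{"jaw": 0,"x": 0,"y": 0,"z": 0,"rx": 0,"ry": 0,"rz": 0},{"jaw": 0,"x": 0,"y": 0,"z": 0,"rx": 0,"ry": 0,"rz": 0},{"jaw": 0,"x": 0,"y": 0,"z": 0,"rx": 0,"ry": 0,"rz": 0}]}}

```text
time: 21.02
tcp_pos: [0.515, 0.0708, 0.1788]
ee_rot: [[-0.002, -0.23, 0.973], [-0.002, -0.973, -0.23], [1.0, -0.002, 0.001]]
ft_force: [-3.0, 4.5, -18.2]
width: 0.007
grip_force: 8.9
```

>>> {"op": "jog_arm", "data": {"motion": [{"jaw": 0,"x": -0.06,"y": 0,"z": 0,"rx": 0,"ry": 0,"rz": 0},{"jaw": 0,"x": -0.06,"y": 0,"z": 0,"rx": 0,"ry": 0,"rz": 0},{"jaw": 0,"x": -0.06,"y": 0,"z": 0,"rx": 0,"ry": 0,"rz": 0},{"jaw": 0,"x": -0.1,"y": 0,"z": 0,"rx": 0,"ry": 0,"rz": 0},{"jaw": 0,"x": -0.2,"y": 0,"z": 0,"rx": 0,"ry": 0,"rz": 0},{"jaw": 0,"x": -0.2,"y": 0,"z": 0,"rx": 0,"ry": 0,"rz": 0},{"jaw": 0,"x": 0,"y": 0,"z": 0,"rx": 0,"ry": 0,"rz": 0}]}}

```text
time: 21.9
tcp_pos: [0.5159, 0.0706, 0.1626]
ee_rot: [[-0.005, -0.23, 0.973], [-0.002, -0.973, -0.23], [1.0, -0.003, 0.004]]
ft_force: [0.1, -0.0, -0.1]
width: 0.006
grip_force: 0.0
```

```bash
python3 s.py
```

```text
21.9 [ 0.112  0.568  2.425  3.489  1.435 -1.619] [0.5159 0.0706 0.1626] [[-0.005, -0.23, 0.973], [-0.002, -0.973, -0.23], [1.0, -0.003, 0.004]] [ 0.12 -0.04 -0.13]
```

>>> {"op": "jog_arm", "data": {"motion": [{"jaw": 0,"x": 0,"y": -0.07,"z": -0.87,"rx": 0,"ry": 0,"rz": 0},{"jaw": 0,"x": 0,"y": -0.07,"z": -0.87,"rx": 0,"ry": 0,"rz": 0},{"jaw": 0,"x": 0,"y": -0.07,"z": -0.87,"rx": 0,"ry": 0,"rz": 0},{"jaw": 0,"x": 0,"y": -0.95,"z": -0.22,"rx": 0,"ry": 0,"rz": 0},{"jaw": 0,"x": 0,"y": -0.95,"z": -0.22,"rx": 0,"ry": 0,"rz": 0},{"jaw": 0,"x": 0,"y": -0.95,"z": -0.22,"rx": 0,"ry": 0,"rz": 0},{"jaw": 0,"x": 0,"y": -0.95,"z": -0.22,"rx": 0,"ry": 0,"rz": 0},{"jaw": 0,"x": 0,"y": -0.95,"z": -0.22,"rx": 0,"ry": 0,"rz": 0}]}}

```text
time: 22.9
tcp_pos: [0.4539, 0.2137, 0.163]
ee_rot: [[-0.005, -0.23, 0.973], [-0.002, -0.973, -0.23], [1.0, -0.003, 0.005]]
ft_force: [0.3, 0.5, 0.1]
width: 0.003
grip_force: 0.0
```

>>> {"op": "jog_arm", "data": {"motion": [{"jaw": 0,"x": 0,"y": 0,"z": 0,"rx": 0.9,"ry": 0,"rz": 0},{"jaw": 0,"x": 0.2,"y": 0,"z": 0,"rx": 0.9,"ry": 0,"rz": 0},{"jaw": 0,"x": 0.2,"y": 0,"z": 0,"rx": 0.85,"ry": 0,"rz": 0}]}}

```text
time: 23.28
tcp_pos: [0.4537, 0.2133, 0.173]
ee_rot: [[-0.005, 0.002, 1.0], [-0.002, -1.0, 0.002], [1.0, -0.002, 0.005]]
ft_force: [0.2, -0.5, -0.5]
width: -0.0
grip_force: 0.0
```

```bash
python3 s.py; python3 - <<'E'
from h import *
o=get_obs();im=get_image("wrist");cv2.imwrite("pics/w3.png",im[:,:,::-1]);K,T,c=cam("wrist",o)
for q in("lug_top","stop","bolt","lip"):
    r=models.mark_of(q,"wrist")[:2];print(q,[(np.round(a["point"],1).tolist(),round(a["conf"],2)) for a in r])
    if r:
        o_,d=ray(K,T,r[0]["point"]);x=.493 if q=="lip" else .536;print((o_+d*(x-o_[0])/d[0]).round(4))
E
```

```text
23.275 [ 0.502  0.523  2.438  3.648  1.418 -1.656] [0.4537 0.2133 0.173 ] [[-0.005, 0.002, 1.0], [-0.002, -1.0, 0.002], [1.0, -0.002, 0.005]] [ 0.22 -0.46 -0.48]
lug_top [([241.9, 159.3], 0.62)]
[0.536  0.2229 0.207 ]
stop [([245.8, 157.8], 0.91)]
[0.536  0.22   0.2081]
bolt [([144.3, 185.9], 0.8)]
[0.536  0.297  0.1867]
lip [([489.3, 200.5], 0.57)]
[0.493  0.0675 0.1891]
```

View pics/w3.png

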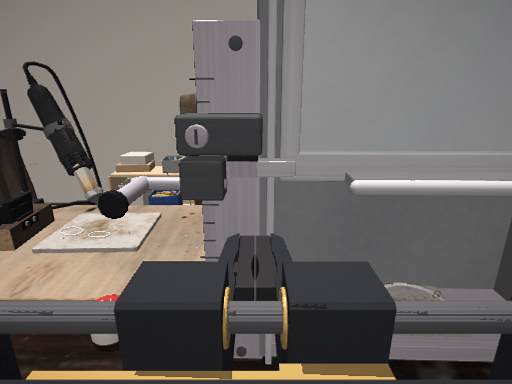

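The wrist picture shows the lug at (277,168) under the stop block at (220,135), the housing at (203,177), the bolt's black cap at (113,204), and the raised lip at right, row 187. The sash has stayed up.

>>> {"op": "jog_arm", "data": {"motion": [{"jaw": 0,"x": 0.1,"y": -0.8,"z": 0,"rx": 0,"ry": 0,"rz": 0},{"jaw": 0,"x": 0.1,"y": -0.8,"z": 0,"rx": 0,"ry": 0,"rz": 0},{"jaw": 0,"x": 0.1,"y": -0.8,"z": 0,"rx": 0,"ry": 0,"rz": 0},{"jaw": 0,"x": 0.1,"y": -0.8,"z": 0,"rx": 0,"ry": 0,"rz": 0},{"jaw": 0,"x": 0.1,"y": -0.8,"z": 0,"rx": 0,"ry": 0,"rz": 0},{"jaw": 0,"x": 0.1,"y": -0.8,"z": 0,"rx": 0,"ry": 0,"rz": 0},{"jaw": 0,"x": 0,"y": 0,"z": 0,"rx": -1,"ry": 0,"rz": 0},{"jaw": 0,"x": 0,"y": 0,"z": 0,"rx": -1,"ry": 0,"rz": 0}]}}

```text
time: 24.52
tcp_pos: [0.4538, 0.3346, 0.1883]
ee_rot: [[-0.006, -0.172, 0.985], [-0.0, -0.985, -0.172], [1.0, -0.001, 0.006]]
ft_force: [1.2, -4.3, -1.1]
width: 0.003
grip_force: 0.0
```

```bash
python3 s.py; python3 - <<'E'
from h import *
o=get_obs();im=get_image("wrist");cv2.imwrite("pics/w4.png",im[:,:,::-1]);K,T,c=cam("wrist",o)
for q in("bolt",):
    r=models.mark_of(q,"wrist")[:2];print(q,[(np.round(a["point"],1).tolist(),round(a["conf"],2)) for a in r])
    if r:
        o_,d=ray(K,T,r[0]["point"]);x=.536;print((o_+d*(x-o_[0])/d[0]).round(4))
E
```

```text
24.525 [ 0.921  0.57   2.092  4.28   1.363 -2.002] [0.4538 0.3346 0.1883] [[-0.006, -0.172, 0.985], [-0.0, -0.985, -0.172], [1.0, -0.001, 0.006]] [ 1.2  -4.31 -1.14]
bolt [([282.0, 202.7], 0.71)]
[0.536  0.2986 0.1868]
```

View pics/w4.png

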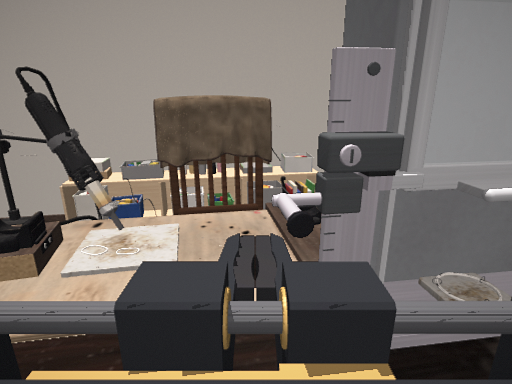

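The post now points at the camera, with its cap at (300,223), just right of the finger tips at (255,245). Joint 4 is at its limit, so I'll turn back to a smaller yaw.

>>> {"op": "jog_arm", "data": {"motion": [{"jaw": 0,"x": 0,"y": 0,"z": 0,"rx": 0.8,"ry": 0,"rz": 0},{"jaw": 0,"x": 0,"y": 0,"z": 0,"rx": 0.8,"ry": 0,"rz": 0},{"jaw": 0,"x": 0,"y": 0,"z": 0,"rx": 0,"ry": 0,"rz": 0}]}}

```text
time: 25.0
tcp_pos: [0.4537, 0.3307, 0.1871]
ee_rot: [[-0.003, -0.038, 0.999], [-0.001, -0.999, -0.038], [1.0, -0.001, 0.003]]
ft_force: [-0.3, -0.2, -0.7]
width: 0.005
grip_force: 0.0
```

```bash
python3 s.py
```

```text
25.0 [ 0.854  0.531  2.194  4.076  1.316 -1.901] [0.4537 0.3307 0.1871] [[-0.003, -0.038, 0.999], [-0.001, -0.999, -0.038], [1.0, -0.001, 0.003]] [-0.27 -0.22 -0.69]
```

>>> {"op": "jog_arm", "data": {"motion": [{"jaw": 0,"x": 0,"y": -0.15,"z": 0,"rx": 0,"ry": 0,"rz": 0},{"jaw": 0,"x": 0,"y": -0.02,"z": 0.5,"rx": 0,"ry": 0,"rz": 0},{"jaw": 0,"x": 0,"y": -0.02,"z": 0.5,"rx": 0,"ry": 0,"rz": 0},{"jaw": 0,"x": 0,"y": -0.02,"z": 0.5,"rx": 0,"ry": 0,"rz": 0},{"jaw": 0,"x": 0,"y": -0.02,"z": 0.5,"rx": 0,"ry": 0,"rz": 0},{"jaw": 0,"x": 0,"y": 0,"z": 0,"rx": 0,"ry": 0,"rz": 0}]}}

```text
time: 25.75
tcp_pos: [0.5057, 0.3359, 0.1886]
ee_rot: [[-0.006, -0.037, 0.999], [-0.002, -0.999, -0.037], [1.0, -0.002, 0.006]]
ft_force: [-0.1, -0.1, -0.9]
width: 0.002
grip_force: 0.0
```

```bash
python3 s.py
```

```text
25.75 [ 0.76   0.553  2.132  3.991  1.263 -1.906] [0.5057 0.3359 0.1886] [[-0.006, -0.037, 0.999], [-0.002, -0.999, -0.037], [1.0, -0.002, 0.006]] [-0.1  -0.12 -0.94]
```

>>> {"op": "jog_arm", "data": {"motion": [{"jaw": 0,"x": 0,"y": 0.1,"z": 0,"rx": 0,"ry": 0,"rz": 0},{"jaw": 0,"x": 0,"y": 0.1,"z": 0,"rx": 0,"ry": 0,"rz": 0},{"jaw": 0,"x": 0,"y": 0.1,"z": 0,"rx": 0,"ry": 0,"rz": 0},{"jaw": 0,"x": 0,"y": 0.1,"z": 0,"rx": 0,"ry": 0,"rz": 0},{"jaw": 0,"x": 0,"y": 0.1,"z": 0,"rx": 0,"ry": 0,"rz": 0},{"jaw": 0,"x": 0,"y": 0.1,"z": 0,"rx": 0,"ry": 0,"rz": 0},{"jaw": 0,"x": 0,"y": 0.05,"z": 0,"rx": 0,"ry": 0,"rz": 0},{"jaw": 0,"x": 0,"y": 0.05,"z": 0,"rx": 0,"ry": 0,"rz": 0}]}}

```text
time: 26.75
tcp_pos: [0.5039, 0.3191, 0.1884]
ee_rot: [[-0.005, -0.035, 0.999], [-0.002, -0.999, -0.035], [1.0, -0.002, 0.005]]
ft_force: [-0.5, 1.7, 0.0]
width: 0.002
grip_force: 1.0
```

```bash
python3 - <<'E'
from h import *
o=get_obs();get_image("wrist");K,T,c=cam("wrist",o)
for n in("wrist","scene","top"):
    if n!="wrist":get_image(n)
    print(n,[(np.round(a["point"],1).tolist(),round(a["conf"],2)) for a in models.mark_of("bolt",n)[:2]])
r=models.mark_of("bolt","wrist")
if r:
    o_,d=ray(K,T,r[0]["point"]);print((o_+d*(.536-o_[0])/d[0]).round(4))
E
```

```text
wrist [([292.2, 228.5], 0.85)]
scene [([231.8, 205.1], 0.69), ([247.2, 176.8], 0.32)]
top [([207.7, 190.0], 0.54), ([303.3, 206.3], 0.23)]
[0.536  0.2948 0.1885]
```

>>> {"op": "jog_arm", "data": {"motion": [{"jaw": 0,"x": 0,"y": 0.05,"z": 0,"rx": 0,"ry": 0,"rz": 0},{"jaw": 0,"x": 0,"y": 0.05,"z": 0,"rx": 0,"ry": 0,"rz": 0},{"jaw": 0,"x": 0,"y": 0.05,"z": 0,"rx": 0,"ry": 0,"rz": 0},{"jaw": 0,"x": 0,"y": 0.05,"z": 0,"rx": 0,"ry": 0,"rz": 0},{"jaw": 0,"x": 0,"y": 0.05,"z": 0,"rx": 0,"ry": 0,"rz": 0},{"jaw": 0,"x": 0,"y": 0.05,"z": 0,"rx": 0,"ry": 0,"rz": 0},{"jaw": 0,"x": 0,"y": 0.05,"z": 0,"rx": 0,"ry": 0,"rz": 0}]}}

```text
time: 27.98
tcp_pos: [0.5036, 0.3101, 0.1883]
ee_rot: [[-0.005, -0.035, 0.999], [-0.002, -0.999, -0.035], [1.0, -0.002, 0.005]]
ft_force: [0.3, 2.1, -0.2]
width: 0.005
grip_force: 1.0
```

>>> {"op": "jog_arm", "data": {"motion": [{"jaw": 0,"x": 0,"y": 0.04,"z": 0,"rx": 0,"ry": 0,"rz": 0},{"jaw": 0,"x": 0,"y": 0.04,"z": 0,"rx": 0,"ry": 0,"rz": 0},{"jaw": 0,"x": 0,"y": 0.04,"z": 0,"rx": 0,"ry": 0,"rz": 0},{"jaw": 0,"x": 0,"y": 0.02,"z": 0,"rx": 0,"ry": 0,"rz": 0},{"jaw": 0,"x": 0,"y": 0.02,"z": 0,"rx": 0,"ry": 0,"rz": 0}]}}

```text
time: 28.6
tcp_pos: [0.5035, 0.3062, 0.1884]
ee_rot: [[-0.005, -0.035, 0.999], [-0.002, -0.999, -0.035], [1.0, -0.002, 0.005]]
ft_force: [0.0, 2.1, -0.1]
width: 0.004
grip_force: 1.0
```

>>> {"op": "jog_arm", "data": {"motion": [{"jaw": 0,"x": 0,"y": 0.02,"z": 0,"rx": 0,"ry": 0,"rz": 0},{"jaw": 0,"x": 0,"y": 0.02,"z": 0,"rx": 0,"ry": 0,"rz": 0},{"jaw": 0,"x": 0,"y": 0.02,"z": 0,"rx": 0,"ry": 0,"rz": 0}]}}

```text
time: 28.98
tcp_pos: [0.5034, 0.3047, 0.1883]
ee_rot: [[-0.005, -0.035, 0.999], [-0.002, -0.999, -0.035], [1.0, -0.002, 0.005]]
ft_force: [0.5, 1.4, -0.0]
width: 0.007
grip_force: 1.0
```

>>> {"op": "jog_arm", "data": {"motion": [{"jaw": 0,"x": 0,"y": 0.02,"z": 0,"rx": 0,"ry": 0,"rz": 0},{"jaw": 0,"x": 0,"y": 0.02,"z": 0,"rx": 0,"ry": 0,"rz": 0},{"jaw": 0,"x": 0,"y": 0.02,"z": 0,"rx": 0,"ry": 0,"rz": 0}]}}

```text
time: 29.35
tcp_pos: [0.5034, 0.3032, 0.1883]
ee_rot: [[-0.005, -0.035, 0.999], [-0.002, -0.999, -0.035], [1.0, -0.002, 0.005]]
ft_force: [0.7, 1.9, 1.0]
width: 0.003
grip_force: 1.0
```

>>> {"op": "jog_arm", "data": {"motion": [{"jaw": 0,"x": 0,"y": 0.02,"z": 0,"rx": 0,"ry": 0,"rz": 0},{"jaw": 0,"x": 0,"y": 0.02,"z": 0,"rx": 0,"ry": 0,"rz": 0}]}}

```text
time: 29.6
tcp_pos: [0.5034, 0.3022, 0.1884]
ee_rot: [[-0.005, -0.035, 0.999], [-0.002, -0.999, -0.035], [1.0, -0.002, 0.005]]
ft_force: [1.9, 2.2, 0.3]
width: 0.008
grip_force: 1.0
```

>>> {"op": "jog_arm", "data": {"motion": [{"jaw": 0,"x": 0,"y": 0.02,"z": 0,"rx": 0,"ry": 0,"rz": 0},{"jaw": 0,"x": 0,"y": 0.02,"z": 0,"rx": 0,"ry": 0,"rz": 0}]}}

```text
time: 29.85
tcp_pos: [0.5033, 0.3012, 0.1883]
ee_rot: [[-0.005, -0.035, 0.999], [-0.002, -0.999, -0.035], [1.0, -0.002, 0.005]]
ft_force: [0.2, 2.4, -0.2]
width: 0.007
grip_force: 1.0
```

>>> {"op": "jog_arm", "data": {"motion": [{"jaw": 0,"x": 0,"y": 0.02,"z": 0,"rx": 0,"ry": 0,"rz": 0},{"jaw": 0,"x": 0,"y": 0.02,"z": 0,"rx": 0,"ry": 0,"rz": 0}]}}

```text
time: 30.1
tcp_pos: [0.5033, 0.3006, 0.1884]
ee_rot: [[-0.005, -0.035, 0.999], [-0.002, -0.999, -0.035], [1.0, -0.002, 0.005]]
ft_force: [1.0, 4.2, 0.4]
width: 0.008
grip_force: 2.3
```

>>> {"op": "jog_arm", "data": {"motion": [{"jaw": 0,"x": 0,"y": 0.01,"z": 0,"rx": 0,"ry": 0,"rz": 0},{"jaw": 0,"x": 0,"y": 0,"z": 0,"rx": 0,"ry": 0,"rz": 0}]}}

```text
time: 30.35
tcp_pos: [0.5033, 0.3005, 0.1884]
ee_rot: [[-0.005, -0.034, 0.999], [-0.002, -0.999, -0.034], [1.0, -0.002, 0.005]]
ft_force: [1.6, 4.5, -0.4]
width: 0.004
grip_force: 2.6
```

>>> {"op": "jog_arm", "data": {"motion": [{"jaw": 0,"x": 0,"y": 0.01,"z": 0,"rx": 0,"ry": 0,"rz": 0},{"jaw": 0,"x": 0,"y": 0,"z": 0,"rx": 0,"ry": 0,"rz": 0}]}}

```text
time: 30.6
tcp_pos: [0.5033, 0.3005, 0.1884]
ee_rot: [[-0.005, -0.034, 0.999], [-0.002, -0.999, -0.034], [1.0, -0.002, 0.005]]
ft_force: [1.1, 5.8, -0.9]
width: 0.005
grip_force: 2.9
```

>>> {"op": "jog_arm", "data": {"motion": [{"jaw": 0,"x": 0,"y": -0.1,"z": 0,"rx": 0,"ry": 0,"rz": 0},{"jaw": 0,"x": 0,"y": -0.3,"z": 0,"rx": 0,"ry": 0,"rz": 0},{"jaw": 0,"x": 0,"y": -0.3,"z": 0,"rx": 0,"ry": 0,"rz": 0},{"jaw": 0,"x": 0,"y": 0,"z": -0.7,"rx": 0,"ry": 0,"rz": 0},{"jaw": 0,"x": 0,"y": 0,"z": -0.7,"rx": 0,"ry": 0,"rz": 0},{"jaw": 0,"x": 0,"y": 0,"z": -0.7,"rx": 0,"ry": 0,"rz": 0},{"jaw": 0,"x": 0,"y": 0,"z": 0,"rx": 0,"ry": 0,"rz": 0}]}}

```text
time: 31.48
tcp_pos: [0.4495, 0.3193, 0.1875]
ee_rot: [[-0.004, -0.033, 0.999], [-0.0, -0.999, -0.033], [1.0, -0.001, 0.004]]
ft_force: [-0.9, 0.6, 0.6]
width: 0.004
grip_force: 0.0
```

```bash
python3 s.py; python3 - <<'E'
from h import *
o=get_obs();im=get_image("wrist");cv2.imwrite("pics/w5.png",im[:,:,::-1]);K,T,c=cam("wrist",o)
for q in("bolt","stop","lug_top","lip"):
    r=models.mark_of(q,"wrist")
    if r:
        o_,d=ray(K,T,r[0]["point"]);x=.493 if q=="lip" else .536;print(q,r[0]["conf"],(o_+d*(x-o_[0])/d[0]).round(4))
E
```

```text
31.475 [ 0.838  0.519  2.226  4.051  1.323 -1.88 ] [0.4495 0.3193 0.1875] [[-0.004, -0.033, 0.999], [-0.0, -0.999, -0.033], [1.0, -0.001, 0.004]] [-0.88  0.57  0.58]
bolt 0.64 [0.536  0.2737 0.1873]
stop 0.95 [0.536  0.2211 0.2076]
lug_top 0.95 [0.536  0.2231 0.2104]
lip 0.42 [0.493  0.2843 0.2012]
```

View pics/w5.png

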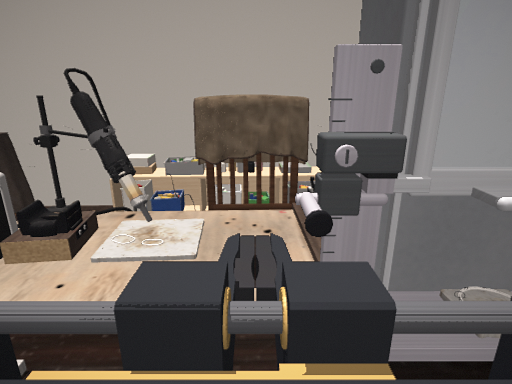

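The bolt's tip now sticks out right of the housing at (373,199), under the lug at (405,184). The post sits against the housing and the gripper touches nothing.

```bash
python3 -c "
from cell import env
print(env.sign_off())"
```

```text
the job is handed in; nothing more can be done
None
```

I pushed the sash up against the stop's pad and held it there for over 1 s at 14.5 N, rising to 18 N (above the 10 N asked, under the 20 N limit). I then slid the bolt home under the lug with at most about 6 N, let go of everything and handed the job in; no verdict came back.

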